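Lay out a prototype power supply for its load test

ROBOT

A 6-joint arm with a two-finger parallel gripper is mounted at the origin on the work surface. World frame = base frame: x ahead of the robot, y to its left, z up, the work surface at z = 0. Lengths are in m, angles in rad, forces in N, time in s.
With the tool pointing down it reaches from about 0.275 to 0.825 m from the base axis. Payload 4.9 kg.
Tool frame: the origin (TCP) lies midway between the tips of the shut fingers; the grasp point (between the pads) lies 19 mm behind it (bot.grip_depth is the distance from the TCP to the grasp point, in m); z points along the fingers, y is the line along which they close (so a half turn about z gives the same grasp; the last joint's range is limited). The gripper opens to 85 mm and grips with 20 to 120 N. Pads are 22 mm wide; open, the fingers measure 114 mm over their backs; the gripper's body (76 mm by 85 mm) begins 54 mm behind the grasp point. The pads swing forward as they close: fully open they stand 13 mm farther back than shut.
Start: joints at [1.097, 0.326, -0.193, 1.052, 0, 1.437], TCP at [0.183, 0.519, 0.231] pointing down, gripper open.
Joint ranges: [-2.65, 2.65], [-0.97, 1.79], [-1.3, 1.35], [-1.93, 2.1], [-1.47, 1.37], [-3.14, 3.14]. Speed limits (rad/s): [2.57, 2.57, 3.14, 3.14, 3.14, 3.14].

INTERFACE

Orientations are given as a unit quaternion [w, x, y, z].
In Python, from cell import bot gives the robot as it stands. Calls block until the motion is done:
- bot.move_pose(position, orientation): joint-space move of the TCP to a pose.
- bot.move_linear(position, speed=0.15, rotation=None, until_force=None): straight line of the TCP; rotation=None keeps the orientation; speed is the mean speed in m/s. With until_force (N) it stops when the force on the tool has changed by that much, and returns True; else False.
- bot.goto_joints(angles): joint-space move.
- bot.set_gripper(opening, grasp_force=None): opening from 0.0 (shut) to 1.0 (fully open); grasp_force is the grip in N (None keeps the last); returns when the fingers have stopped.
- bot.wait(seconds).
- bot.solve_ik(position, orientation): joint angles nearest the present ones, or None.
- bot.camera(name): name is "scene" or "top" or "wrist"; returns the picture (384x512x3 uint8, red, green, blue); there is no depth.
- bot.calibration(name): a dict with "mtx" (3x3 intrinsics, pixels), "extrinsics" (4x4, takes a point from world to camera coordinates); the wrist camera has in their place "hand_eye" (4x4, takes a point from camera to tool coordinates, whose origin is the TCP and whose axes are the flange's). Camera axes: x right, y down, z forward; pixel columns grow to the right and rows downward; lengths in m; the calibration is good to about 2 mm. A picture is of the moment at which its call begins: read the wrist's pose just before it. calibration takes no time and is no camera call.
A pose or a line that the arm cannot do raises bot.PlanningError and nothing moves.
- bot.close_job(): hands the job in; it is judged then, once.
Trained networks look in the newest picture that a camera, given by its name, has taken for a name from the list of things; names that differ only in an ending like _2 or _b are one class to them, and where a whole thing is asked for, a point or a joint stands for the part that bears it (a point fixed in the world has none). Each returns a list of dicts, best first, with "confidence" (0 to 1); they miss things now and then, are a little off and sometimes report something else, mostly with a low value. They report only what shows in the picture. A call takes as long as a camera call.
- bot.search_frame(camera, thing): "bbox" ([left, top, width, height] in pixels, round what is visible of it).
Readings, each from a call of its own:
- bot.read_clock(): time.
- bot.read_joint_positions(): joint angles.
- bot.read_joint_vel(): joint speeds.
- bot.read_joint_efforts(): joint torques, N m.
- bot.read_position(): TCP position.
- bot.read_tool_rot(): TCP orientation.
- bot.read_ft_force(): force on the tool from outside, world axes, zero at the start.
- bot.read_moment(): the same for the moment, N m.
- bot.read_gripper_width(): opening from 0.0 (shut) to 1.0 (fully open).
- bot.read_finger_force(): force on a finger pad.
Only numpy, scipy, OpenCV 4.12 (cv2) and the standard library are available. Lean on these libraries where they do the work, as an engineer would, in place of code of your own. Each camera call takes 0.05 s, during which the arm holds its last target. There are 200 camera calls.

TASK

Lay out the prototype power supply: put the copper heat spreader centred on the silver chip of the green circuit board and the black finned heat sink centred on top of the spreader, both flat and square to the board. On the white base plate stand the capacitor upright in the middle of the grey mark to the left of the transformer, and the orange relay right way up in the middle of the grey mark to its right, square to the plate (left and right as the robot sees them, with the plate's red-striped edge towards the robot). Let go of everything and leave the solder spool, the flux jar and the multimeter where they are.

Things in the scene. Friction and masses are not known exactly. Their poses are not given: they have to be found in the camera images.
- spreader: loose copper block, 34 x 34 x 10 mm high; origin at the centre of its underside, x and y along its sides, z up
- heat_sink: loose black finned heat sink, 40 x 40 mm and 28 mm high, to be gripped by either pair of side faces; origin at the centre of its underside, x along the fins, y across them, z up (fins upwards)
- capacitor: loose upright can capacitor, black sleeve with a silver disc on top, 35 mm diameter, 50 mm high; origin at the centre of its underside, z up
- relay: loose orange relay block with a small white square on top, 44 mm along its x, 30 mm along its y, 34 mm high; origin at the centre of its underside, z up
- board: fixed green circuit board, 130 mm along x, 100 mm along y, on a black rail under each end in x (rails 112 mm along y). Origin on the bench (z = 0) under the middle of the board, z up. Board top 30 mm above the origin; silver chip 34 x 34 mm in the middle, square to the board, chip top at (0, 0, 0.034). Other parts at most 4 mm high, at least 36 mm off the middle. Yaw within 0.3 rad
- power_base: fixed white plate, 100 mm along x, 230 along y, 6 thick, yaw within 0.3 rad; origin: centre of underside, x away from the robot, y to its left, z up; red stripe on the near (-x) edge. Mid-plate a fixed yellow/dark steel transformer, 50 mm along x, 56 along y, top 50 mm above origin. Round grey marks, 52 mm diameter, centred at (0, 0.080, 0.006) left and (0, -0.080, 0.006) right
- spool: bystander: green solder spool standing on the bench, 56 mm diameter, 40 mm high; origin at the centre of its underside; leave it alone
- flux_jar: bystander: small amber jar with white cap, 38 mm diameter, 42 mm high; origin at the centre of its underside; leave it alone
- multimeter: bystander: yellow multimeter lying flat, 150 mm along x, 76 mm along y, about 36 mm high; origin at the centre of its underside; leave it alone

How it is judged:
At the end, for the whole second after the job is handed in: Spreader flat on the chip, heat sink flat on it, each centred within 8 mm; capacitor upright on the left mark, relay upright on the right mark, within 12 mm (limits along each side); spreader, sink and relay square within 15 degrees, either way round; all released, at rest, heights within 3 mm (x of spreader in the frame of board between -0.008 and 0.008 m and y of spreader in the frame of board between -0.008 and 0.008 m and z of spreader in the frame of board between 0.031 and 0.037 m and (angle between the x axis of spreader and the x axis of board, either way round below 0.26 rad or angle between the x axis of spreader and the y axis of board, either way round below 0.26 rad) and angle between each of spreader, heat_sink, capacitor, relay's own z axis and vertical below 0.1 rad and linear speed of each of spreader, heat_sink, capacitor, relay below 0.02 m/s and angular speed of each of spreader, heat_sink, capacitor, relay below 0.2 rad/s and x of heat_sink in the frame of spreader between -0.008 and 0.008 m and y of heat_sink in the frame of spreader between -0.008 and 0.008 m and z of heat_sink in the frame of spreader between 0.007 and 0.013 m and (angle between the x axis of heat_sink and the x axis of board, either way round below 0.26 rad or angle between the x axis of heat_sink and the y axis of board, either way round below 0.26 rad) and x of capacitor in the frame of power_base between -0.012 and 0.012 m and y of capacitor in the frame of power_base between 0.068 and 0.092 m and z of capacitor in the frame of power_base between 0.003 and 0.009 m and x of relay in the frame of power_base between -0.012 and 0.012 m and y of relay in the frame of power_base between -0.092 and -0.068 m and z of relay in the frame of power_base between 0.003 and 0.009 m and (angle between the x axis of relay and the x axis of power_base, either way round below 0.26 rad or angle between the x axis of relay and the y axis of power_base, either way round below 0.26 rad)); the robot touches nothing.
It fails at once if the solder spool is moved by more than 25 mm (distance of spool from where it was at the start of the episode above 0.025 m).
It fails at once if the flux jar is moved by more than 25 mm (distance of flux_jar from where it was at the start of the episode above 0.025 m).
It fails at once if the multimeter is moved by more than 25 mm (distance of multimeter from where it was at the start of the episode above 0.025 m).
It also fails if it takes over 106 s, if anything falls off the work surface, if the arm or the gripper's body presses on something with over 40 N, if the wrist force passes 120 N, or if a joint passes its speed limit or range.

## Working session

There is one attempt and no reset: what is moved stays moved. The work goes in short steps, each a Python script; the robot and the scene stay as the last script left them, time stands still between calls to the robot, and variables do not carry over. Pictures are saved under pics/ and viewed, at most 14 in all, crops included, and the job is handed in when it is done.

```bash
mkdir -p pics; ls; python3 - <<'E'
from cell import bot
import cv2,numpy as np
np.set_printoptions(precision=4,suppress=True)
for c in("scene","top"):
    im=bot.camera(c); cv2.imwrite(f"pics/{c}0.png",im[:,:,::-1])
    k=bot.calibration(c); print(c,k["mtx"],k["extrinsics"])
    if c=="top":
        for t in "spreader heat_sink capacitor relay board power_base spool flux_jar multimeter".split():
            print(t,[(d["bbox"],round(d["confidence"],2)) for d in bot.search_frame(c,t)[:2]])
print(bot.calibration("wrist"),bot.read_tool_rot(),bot.read_clock(),bot.grip_depth)
E
```

```text
pics
scene [[381.9696   0.     261.1716]
 [  0.     381.9696 186.6478]
 [  0.       0.       1.    ]] [[-0.4468  0.8946 -0.0102  0.2868]
 [ 0.6851  0.3348 -0.647  -0.3671]
 [-0.5753 -0.296  -0.7625  1.3445]
 [ 0.      0.      0.      1.    ]]
top [[365.5572   0.     251.3507]
 [  0.     365.5572 191.8816]
 [  0.       0.       1.    ]] [[ 0.0078 -0.9997  0.0244 -0.0327]
 [-0.996  -0.01   -0.0885  0.5884]
 [ 0.0887 -0.0236 -0.9958  0.9233]
 [ 0.      0.      0.      1.    ]]
spreader [([199.9, 240.5, 18.9, 22.8], 0.57), ([148.2, 242.9, 12.1, 18.4], 0.48)]
heat_sink [([197.9, 240.8, 22.5, 22.5], 0.73), ([394.3, 178.4, 28.7, 52.5], 0.6)]
capacitor [([333.0, 239.5, 19.4, 15.9], 0.55)]
relay [([263.6, 235.5, 18.1, 18.8], 0.73)]
board [([279.2, 151.0, 59.6, 57.2], 0.57)]
power_base [([131.0, 157.3, 93.4, 51.8], 0.92)]
spool [([69.1, 213.2, 26.5, 21.9], 0.62)]
flux_jar [([236.0, 116.2, 14.3, 14.4], 0.56), ([200.8, 242.7, 19.0, 19.2], 0.2)]
multimeter [([391.7, 177.7, 29.3, 53.7], 0.95), ([264.4, 232.7, 19.7, 24.5], 0.74)]
{'mtx': array([[292.4268,   0.    , 253.2436],
       [  0.    , 292.4268, 189.2656],
       [  0.    ,   0.    ,   1.    ]]), 'hand_eye': array([[-0.0004, -0.9565, -0.2917,  0.0738],
       [ 1.    , -0.0004,  0.    , -0.0007],
       [-0.0002, -0.2917,  0.9565, -0.1419],
       [ 0.    ,  0.    ,  0.    ,  1.    ]])} [-0.      0.1691  0.9856 -0.    ] 0.55 0.0187
```

```bash
python3 - <<'E'
import cv2
im=cv2.imread("pics/top0.png")[100:280,50:440]
cv2.imwrite("pics/topc.png",cv2.resize(im,None,fx=2,fy=2,interpolation=cv2.INTER_CUBIC))
E
```

```text
(no output)
```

View pics/topc.png

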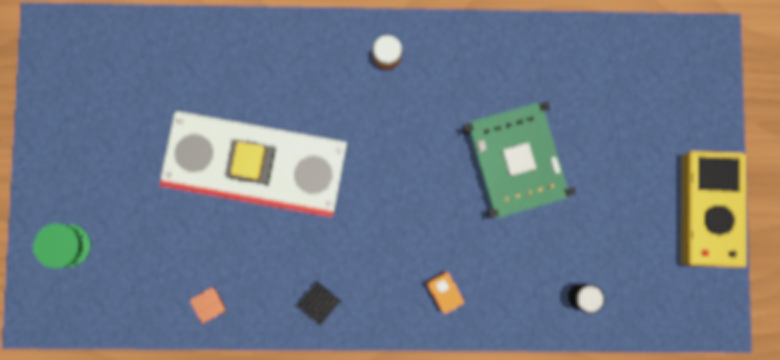

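View pics/scene0.png

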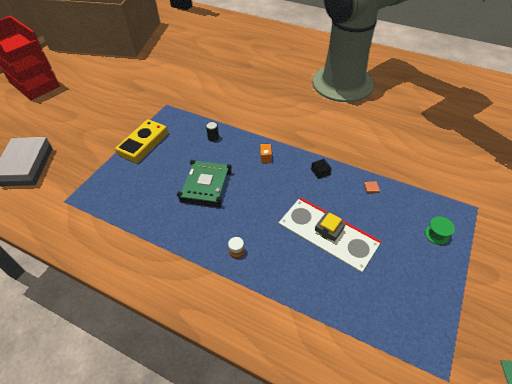

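The top view shows, in full-image pixels: spreader (154,252), sink (209,251), relay (272,246), capacitor top (345,249), chip (309,179), and plate marks at (147,176) on the left and (206,187) on the right. Next I'll look at each of these from straight above with the wrist camera.

```bash
cat > h.py <<'E'
from cell import bot
import numpy as np, cv2
from scipy.spatial.transform import Rotation as R
np.set_printoptions(precision=4,suppress=True)
def q(phi): return [0,np.cos(phi/2),np.sin(phi/2),0]   # tool down, tool x at world angle phi, y at phi-90deg
def ray(uv,K,Rwc,c,z):
    uv=np.atleast_2d(uv).astype(float)
    d=np.c_[(uv-K[:2,2])/K[0,0],np.ones(len(uv))]@Rwc.T
    return (c+d*((z-c[2])/d[:,2])[:,None])[:,:2]
def top2w(uv,z):
    k=bot.calibration("top");E=k["extrinsics"];return ray(uv,k["mtx"],E[:3,:3].T,-E[:3,:3].T@E[:3,3],z)[0]
def wcam():
    k=bot.calibration("wrist");H=k["hand_eye"];w=bot.read_tool_rot();p=np.array(bot.read_position())
    Rt=R.from_quat([*w[1:],w[0]]).as_matrix()
    im=bot.camera("wrist")
    return im,k["mtx"],Rt@H[:3,:3],p+Rt@H[:3,3]
def look(xy,h=0.17,phi=np.pi):
    bot.move_pose([xy[0]-.074*np.cos(phi),xy[1]-.074*np.sin(phi),h],q(phi)); return wcam()
E
python3 - <<'E'
from h import *
import pickle
P=dict(spreader=((154,252.5),.01),sink=((209.5,251),.028),relay=((272.5,246.5),.034),cap=((345,249),.05),chip=((309.5,179),.034),plate=((177,182),.006))
D={}
for n in("cap","chip","relay","sink","spreader","plate"):
    g=top2w(*P[n]); 
    a=look(g,.17 if n not in("plate","chip") else .25); D[n]=(g,)+a; print(n,g,bot.read_clock())
pickle.dump(D,open("d.pkl","wb"))
m=np.vstack([np.hstack([cv2.resize(D[n][1],(266,200)) for n in r]) for r in(("cap","chip","relay"),("sink","spreader","plate"))])
cv2.imwrite("pics/mos.png",m[:,:,::-1])
E
```

```text
cap [ 0.4447 -0.2636] 3.5917
chip [ 0.623 -0.178] 4.5
relay [ 0.4488 -0.0822] 5.4167
sink [0.4361 0.0782] 6.15
spreader [0.43  0.223] 6.8333
plate [0.6147 0.1692] 7.725
```

View pics/mos.png

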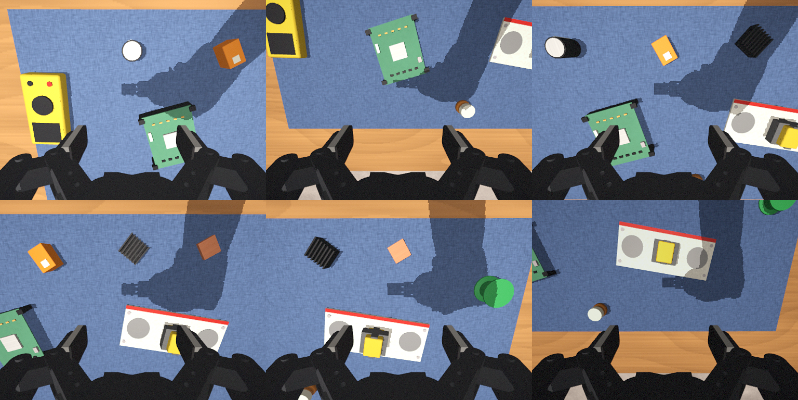

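All the parts stand clear in the wrist views, each near image position (133,50) of its tile, and only the plate is partly in shadow. I'll segment them and fit rectangles.

```bash
python3 - <<'E'
from h import *
import pickle
D=pickle.load(open("d.pkl","rb")); Z=dict(spreader=.01,sink=.028,relay=.034,cap=.05,chip=.034,plate=.006)
out=[]
for n,(g,im,K,Rw,c) in D.items():
    s=250 # half size px, 2 px/mm
    z=Z[n]; corners=np.array([g+np.array([a,b])*s/2000 for a in(1,-1) for b in(1,-1)])
    pc=(np.c_[corners,[z]*4]-c)@Rw; uv=(pc/pc[:,2:])@K.T
    dst=np.array([[0,0],[2*s,0],[0,2*s],[2*s,2*s]],np.float32) # up=+x, left=+y
    M=cv2.getPerspectiveTransform(uv[:,:2].astype(np.float32),dst)
    w=cv2.warpPerspective(im,M,(2*s,2*s)).astype(int)
    r,gr,b=w[...,0],w[...,1],w[...,2]
    m=((w.min(2)>130) if n=="chip" else (b-r<0.12*b)if n!="sink" else (b-r<0.22*b+2)).astype(np.uint8)
    m=cv2.morphologyEx(m,cv2.MORPH_CLOSE,np.ones((9,9))); m=cv2.morphologyEx(m,cv2.MORPH_OPEN,np.ones((9,9)))
    cs=cv2.findContours(m,0,2)[0]; k=min(cs,key=lambda q_:-cv2.pointPolygonTest(q_,(s,s),True))
    (x,y),(a,bb),t=cv2.minAreaRect(k)
    bx=cv2.boxPoints(((x,y),(a,bb),t)); W=lambda p:g+np.array([s-p[1],s-p[0]])/2000
    e=bx[1]-bx[0]; e2=bx[2]-bx[1]
    ang=lambda v:np.degrees(np.arctan2(-v[0],-v[1]))%180
    print(n,W((x,y)),"sides mm",np.linalg.norm(e)/2,ang(e),np.linalg.norm(e2)/2,ang(e2))
    v=w.astype(np.uint8).copy(); cv2.drawContours(v,[bx.astype(int)],0,(255,0,255),1); out.append(cv2.resize(v,(266,266)))
cv2.imwrite("pics/seg.png",np.vstack([np.hstack(out[:3]),np.hstack(out[3:])])[:,:,::-1])
E
```

```text
cap [ 0.4427 -0.2633] sides mm 32.5 90.0 33.0 0.0
chip [ 0.6208 -0.1777] sides mm 36.42 106.26021 36.50001 16.260208
relay [ 0.4479 -0.0828] sides mm 30.980675 119.475876 44.606888 29.475891
sink [0.4321 0.0805] sides mm 39.587093 141.1702 40.0526 51.17018
spreader [0.4286 0.2245] sides mm 34.93633 119.898926 34.83879 29.89891
plate [0.6138 0.1714] sides mm 101.276184 170.19391 233.19672 80.19392
```

View pics/seg.png

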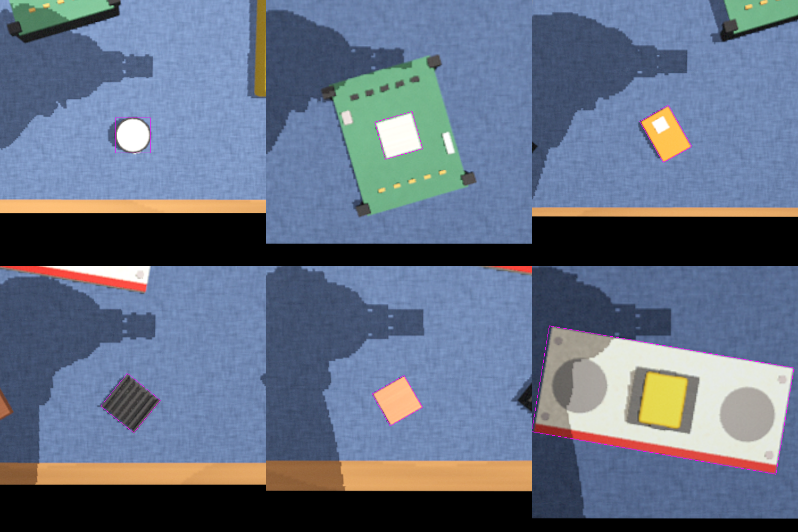

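Poses are clear and the rectangles fit well. I'll start with the spreader and use a light touch on the bench to get its grip height.

```bash
cat >> h.py <<'E'
rad=np.radians
def pick(xy,phi,z,pre,touch=False,force=40):
    phi=rad(phi); bot.set_gripper(pre)
    bot.move_pose([*xy,.11],q(phi))
    if touch:
        bot.move_linear([*xy,.02],.15); hit=bot.move_linear([*xy,-.012],.02,until_force=4)
        zc=bot.read_position()[2]; print("touch",hit,zc); z=zc+.0025
    bot.move_linear([*xy,z],.12 if not touch else .03)
    bot.set_gripper(0,force); zg=bot.read_position()[2]
    print("grip",bot.read_gripper_width(),bot.read_finger_force(),"z",zg)
    bot.move_linear([*xy,.16],.2); print("lifted",bot.read_gripper_width(),bot.read_clock()); return zg
def place(xy,phi,z,rel):
    phi=rad(phi); bot.move_pose([*xy,.16],q(phi))
    bot.move_linear([*xy,z+.012],.15)
    hit=bot.move_linear([*xy,z-.003],.02,until_force=4); print("set",hit,bot.read_position()[2]-z)
    bot.set_gripper(rel); bot.move_linear([*xy,.17],.2); print("w",bot.read_gripper_width(),bot.read_clock())
CHIP=np.array([.6208,-.1777]); PL=np.array([.6138,.1714]); PY=np.array([np.sin(rad(9.8)),np.cos(rad(9.8))])
E
python3 - <<'E'
from h import *
zg=pick([.4286,.2245],210,0,.6,touch=True)
im=bot.camera("wrist"); cv2.imwrite("pics/w1.png",im[:,:,::-1])
E
```

```text
touch True -0.003218779895482096
grip 0.3821518091134833 43.332185493491124 z -0.0005601635015439199
lifted 0.3845356163635545 12.6417
```

View pics/w1.png

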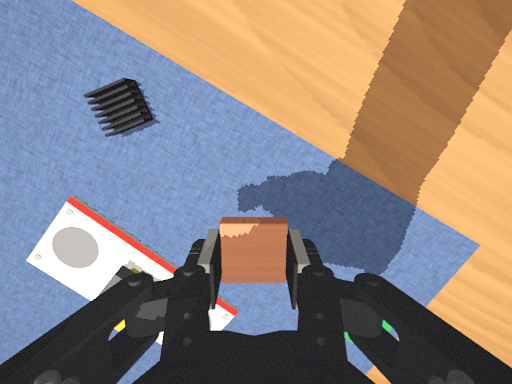

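The spreader is held square between the pads at (253,250). Next I'll place it, then pick the heat sink and check the spreader on the way.

```bash
python3 - <<'E'
from h import *
place(CHIP,196.26,-.0006+.034,.6)
im,*_=look(CHIP,.14,rad(196.26)); cv2.imwrite("pics/w2.png",im[:,:,::-1])
E
```

```text
set True 3.690897645973468e-05
w 0.5977619385553874 16.9917
```

View pics/w2.png

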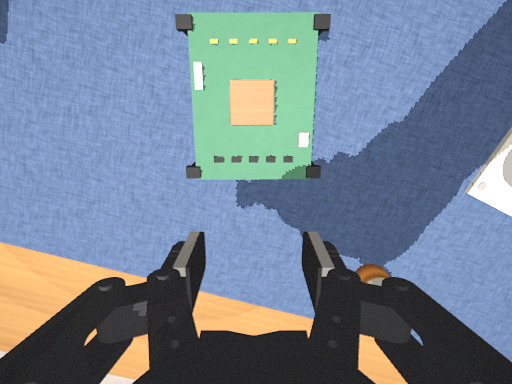

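The copper block sits at (252,103) on the middle of the board with no chip showing. The heat sink is next.

```bash
python3 - <<'E'
from h import *
zg=pick([.4321,.0805],231.2,0.0,.65)
im=bot.camera("wrist")
place(CHIP,196.26,zg+.044,.62)
im2,*_=look(CHIP,.14,rad(196.26))
cv2.imwrite("pics/w3.png",np.hstack([im,im2])[::1,:,::-1][:, ::1][::,::] if 0 else cv2.resize(np.hstack([im,im2]),(800,300))[:,:,::-1])
E
```

```text
grip 0.46160940848898635 40.987887382507324 z 0.0008180350204215932
lifted 0.4618106027427325 21.3083
set True 2.3825258739507138e-07
w 0.6212411792868651 25.0833
```

View pics/w3.png

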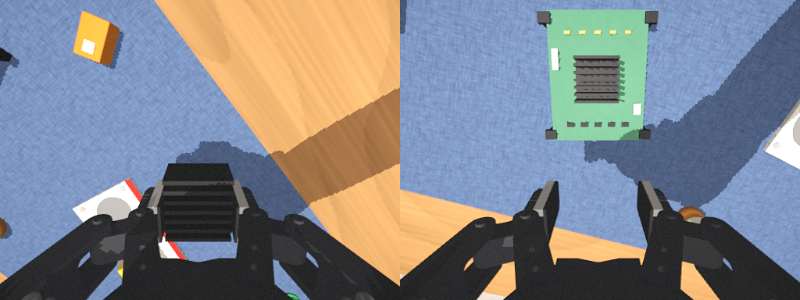

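The sink sits square on the board's centre at about (597,79) in the right-hand image. Next come the relay and the capacitor.

```bash
python3 - <<'E'
from h import *
zg=pick([.4479,-.0828],209.5,.003,.58)
place(PL-.08*PY,170.2,zg+.006,.5)
zg=pick([.4427,-.2633],180,.01,.6)
place(PL+.08*PY,170.2,zg+.006,.55)
im,*_=look(PL,.25,np.pi)
s=bot.camera("scene")
cv2.imwrite("pics/w4.png",im[:,:,::-1]); cv2.imwrite("pics/s4.png",cv2.resize(s[120:290,100:400],(800,453),interpolation=cv2.INTER_CUBIC)[:,:,::-1])
E
```

```text
grip 0.34355679339260775 40.31879246234894 z 0.003791551355651599
lifted 0.3448491181236946 29.0583
set True 4.959781739941223e-05
w 0.4985223637188594 32.9583
grip 0.4013213906711949 39.68853950500488 z 0.010968674413196797
lifted 0.39805869990549136 36.8417
set True 6.484894617297607e-05
w 0.549350206695956 41.6333
```

View pics/w4.png

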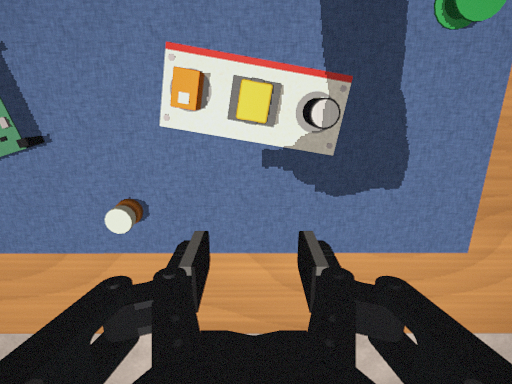

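View pics/s4.png

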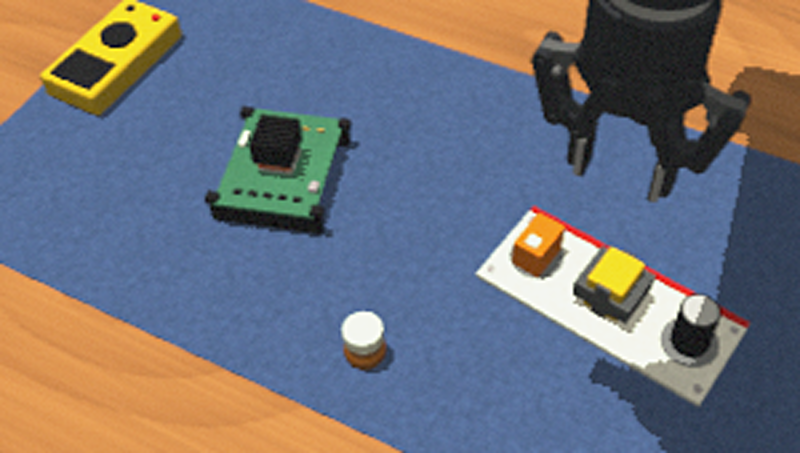

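The relay and capacitor stand upright on the plate, but I can't see the grey mark around the relay at (186,90). I'll zoom in from above both ends and over the board.

```bash
python3 - <<'E'
from h import *
o=[]
for g,z in((PL-.08*PY,.006),(PL+.08*PY,.006),(CHIP,.034)):
    im,K,Rw,c=look(g,.19); s=90
    cr=np.array([g+np.array([a,b])*.07 for a in(1,-1) for b in(1,-1)])
    pc=(np.c_[cr,[z]*4]-c)@Rw; uv=(pc/pc[:,2:])@K.T
    M=cv2.getPerspectiveTransform(uv[:,:2].astype(np.float32),np.float32([[0,0],[266,0],[0,266],[266,266]]))
    w=cv2.warpPerspective(im,M,(266,266)); cv2.drawMarker(w,(133,133),(255,0,255)); o.append(w)
cv2.imwrite("pics/z.png",np.hstack(o)[:,:,::-1]); print(bot.read_clock())
E
```

```text
45.2
```

View pics/z.png

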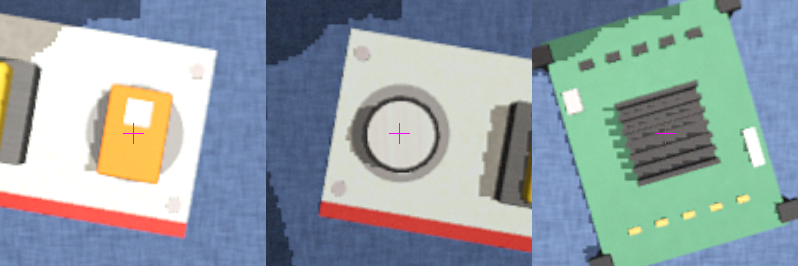

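The close views show the relay and capacitor centred on their marks to within about 2 mm. The sink is square on the board's centre, so I'll hand the job in.

```bash
python3 -c "
from h import *
print(bot.close_job(),bot.read_clock())"
```

```text
the job is handed in; nothing more can be done
the job is handed in; nothing more can be done
```

The job is handed in: the spreader and heat sink are stacked on the chip, and the capacitor and relay are on their marks. All four looked centred and square in the last camera views, everything is released, the bystanders were not touched, and about 45 s of the 106 s were used; the hand-in call returned no verdict.

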